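# Uncover the light detector and set its iris ring

### The arm

A 6-joint arm with a two-finger parallel gripper is mounted at the origin on the work surface. World frame = base frame: x ahead of the robot, y to its left, z up, the work surface at z = 0. Lengths are in m, angles in rad, forces in N, time in s.
With the tool pointing down it reaches from about 0.35 to 0.775 m from the base axis. Payload 5.5 kg.
Tool frame: the origin (TCP) lies at the very end of the fingers, on their centre line; the grasp point (between the pads) lies 19 mm behind it (env.grip_point_offset is the distance from the TCP to the grasp point, in m); z points along the fingers, y is the line along which they close (so a half turn about z gives the same grasp; the last joint's range is limited). The gripper opens to 85 mm and grips with 20 to 120 N. Pads are 22 mm wide; open, the fingers measure 114 mm over their backs; the gripper's body (76 mm by 85 mm) begins 54 mm behind the grasp point. The pads swing forward as they close: fully open they stand 13 mm farther back than shut.
Start: joints at [1.034, 0.313, 0.046, 1.304, 0, 1.431], TCP at [0.222, 0.53, 0.231] pointing down, gripper open.
Joint ranges: [-2.76, 2.76], [-0.86, 1.69], [-1.03, 1.26], [-2.2, 2.34], [-1.47, 1.5], [-3.14, 3.14]. Speed limits (rad/s): [2.57, 2.57, 3.14, 3.14, 3.14, 3.14].

### API

Orientations are given as a unit quaternion [w, x, y, z].
In Python, from workcell import sensors, imaging, workorder, env gives the robot as it stands.
- The arm moves only by the shell command python3 -m handwheel 'ROWS' [FORCE]. ROWS is JSON, a list of rows, each a list of 5 numbers: the shift along the tool's x, y, z in mm, then the turn about the tool's z in rad, then the opening, from 0 (shut) to 1 (fully open). A call has 1 to 8 rows; each row is the pose to reach, as a shift and turn from the pose commanded when the call began, along the tool's axes at that moment; what a row does not reach only later rows make up. A row lasts 1/10 s, in which the tool goes at most 50 mm and 8.59 degrees, less where a joint would pass 70% of its speed; a pose out of reach is approached as far as the arm can. A call with a gripper value outside its range is refused whole. The fingers move at their own pace and stop on an object; FORCE is the grip in N (left out, the last holds). Time passes only in rows, so rows that repeat a pose let the fingers close. It gives the time, the measured TCP pose, the force, the opening and the grip force at its end, in the units of the state.
- sensors.get_state(): the state, without advancing time (a new reading comes with each control period).
- imaging.read_camera(name): name is "side" or "top"; returns a dict with "color" (400x640x3 uint8, blue, green, red), "z_map" (400x640 float32, m along the optical axis (not along the pixel's ray), 0 where there is no reading), "fx", "fy", "cx", "cy" (pixels), "xyz" and "rotation" of the camera in the world. Camera axes: x right, y down, z forward; pixel columns grow to the right and rows downward; lengths in m; the calibration is good to about 2 mm. A picture is of the moment at which its call begins.
- workorder.hand_in(): hands the job in; it is judged then, once.
The state is a dict: "clock": time; "joint_pos": joint angles; "qvel": joint speeds; "tau": joint torques, N m; "tcp_pos": TCP position; "orientation": TCP orientation; "wrist_force": force on the tool from outside, world axes, zero at the start; "ft_torque": the same for the moment, N m; "finger_gap": finger opening in m; "grip_force": force on a finger pad.
Only numpy, scipy, OpenCV 4.12 (cv2) and the standard library are available. Lean on these libraries where they do the work, as an engineer would, in place of code of your own. Each camera call takes 0.05 s, during which the arm holds its last target. There are 200 camera calls.

### The job

Get the green light detector ready: lift the orange cover plate off it by its knob and lay it flat in the middle of the foam-topped pile of panels in the blue tray, lowering it until it is felt to touch (do not drop it or ram it down), and let go. Then turn the slim black iris ring until its white line meets the green mark on the detector, without touching the two silver fixed rings above and below it, and let go. Leave the screwdriver, the tape roll and the metal box alone.

Things in the scene. Friction and masses are not known exactly. Their poses are not given: they have to be found in the camera images.
- cover_knob (a point): Centre (half-way up) of the upright black knob, 22 mm diameter and 26 mm tall, in the middle of the loose orange round cover plate (84 mm diameter, 6 mm thick; about 0.1 to 0.16 kg). z is the plate's upward axis. The plate's flat underside lies 19 mm below this point, its upper face 13 mm below. At the start it lies on the detector's upper silver ring and overhangs the iris ring.
- cover: The same orange cover plate with its knob; origin at the centre of its flat underside.
- tray: Fixed blue open tray on the bench, 160 x 160 mm, walls 14 mm high and 4 mm thick, origin at the centre of its underside. In its middle stands a fixed square pile of flat panels, about 122 x 120 mm, with a dark firm foam board (120 x 118 x 8 mm) as its top layer.
- tray_center (a point): Centre of the tray's inner floor, 4 mm above the bench; the middle of the pile lies right above it. The pile's flat top, the foam's upper face, lies somewhere between 22 and 67 mm above the bench: it differs each time and is not told, so lower until contact. The foam gives about 1 mm for each 4 N (7 mm at most); the panels under it do not give way.
- iris (a joint): Angle of the iris ring, rad: 0 when its white line is exactly at the green mark, growing counter-clockwise seen from above; it starts at 0.6 to 1.3, so it must be turned clockwise (seen from above). Stops at -0.6 and 1.6, no stop at the mark. It turns stiffly (about 0.1 N m) about the vertical axis of the detector and stays where it is left.
- iris_center (a point): Centre of the slim black knurled iris ring, on its vertical axis, half-way up its height. Ring 64 mm diameter, 12 mm high (74 to 86 mm above the bench); it sticks out 6 mm beyond the upper and 4 mm beyond the lower silver ring.
- iris_line (a point): Middle of the white line (7 mm wide) on the outer face of the iris ring, 32 mm from the axis; the line also runs over the top edge of the ring.
- set_mark (a point): Middle of the green mark (7 mm wide, 17 mm long) on the top face of the green housing, 40 mm from the axis, 56 mm above the bench.
- upper_ring: Fixed silver ring above the iris ring, 52 mm diameter, 18 mm high (86 to 104 mm above the bench), dark lens in its top; origin at the centre of its underside. Must not be touched.
- lower_ring: Fixed silver ring below the iris ring, 56 mm diameter, 18 mm high (56 to 74 mm above the bench), standing on the 96 mm wide green housing, whose flat top is 56 mm above the bench; origin at the centre of its underside. Must not be touched.
- screwdriver: Loose red-handled screwdriver lying on the bench, a bystander.
- tape: Loose roll of red tape lying flat, 68 mm diameter, 19 mm high, a bystander.
- diecast: Loose metal box 110 x 60 x 30 mm, a bystander.
Things that resemble listed ones, but are neither listed nor needed, are in the scene too. Of the things like the cover, leave any that is yellow; of the rest the larger one is meant. Leave any red look-alike of the part that bears iris alone.

How it is judged:
On the way, in this order (a step that is already met when the one before it is completed fails the run):
1. the cover plate lies flat and still on the middle of the pile, let go (horizontal distance between cover and tray_center below 0.025 m and angle between cover's own z axis and vertical below 0.08 rad and linear speed of cover below 0.02 m/s and contact force between cover and tray above 0.3 N and contact force between cover and the fingers below 0.05 N), for 0.2 s.
2. the iris ring's white line is at the green mark and the ring is still (value of joint iris between -0.12 and 0.12 rad and velocity of joint iris between -0.05 and 0.05 rad/s), for 0.2 s.
At the end, for the whole second after the job is handed in: The iris ring rests within 0.12 rad (7 degrees) of the green mark, and the cover plate lies flat (within 0.08 rad) and at rest on the pile, its centre within 25 mm of the middle of the tray (all of step 2 and horizontal distance between cover and tray_center below 0.025 m and angle between cover's own z axis and vertical below 0.08 rad and linear speed of cover below 0.02 m/s and contact force between cover and tray above 0.3 N); the robot touches nothing.
It fails at once if a fixed silver ring is touched by the robot (more than 1 N) (contact force between any of upper_ring, lower_ring and the fingers above 1 N or contact force between any of upper_ring, lower_ring and the arm above 1 N).
It fails at once if the cover plate is dropped (falls freely, faster than 0.35 m/s) (linear speed of cover above 0.35 m/s and contact force between cover and the fingers below 0.01 N).
It fails at once if the cover plate is rammed onto the tray or pile (more than 40 N) (contact force between cover and tray above 40 N).
It fails at once if a bystander is moved by more than 15 mm (distance of any of screwdriver, tape, diecast from where it was at the start of the episode above 0.015 m).
It also fails if it takes over 54 s, if anything falls off the work surface, if the arm or the gripper's body presses on something with over 40 N, if the wrist force passes 120 N, or if a joint passes its speed limit or range.

## Working session

There is one attempt and no reset: what is moved stays moved. The work goes in short steps, Python scripts to look and compute and a shell command to move; the robot and the scene stay as the last step left them, time stands still between calls to the robot, and variables do not carry over. Pictures are saved under pics/ and viewed, at most 10 in all, crops included, and the job is handed in when it is done.

```bash
mkdir -p pics; cat > h.py <<'E'
import numpy as np, cv2
from workcell import sensors, imaging, workorder, env
def cloud(c):
    v,u=np.mgrid[0:400,0:640]; z=c["z_map"]
    p=np.stack([(u-c["cx"])/c["fx"]*z,(v-c["cy"])/c["fy"]*z,z],-1)
    R=np.array(c["rotation"]); R=R if R.shape==(3,3) else None
    return p@R.T+np.array(c["xyz"])
def ray(c,u,v,h):
    d=np.array(c["rotation"])@np.array([(u-c["cx"])/c["fx"],(v-c["cy"])/c["fy"],1]); o=np.array(c["xyz"])
    return o+d*(h-o[2])/d[2]
E
python3 - <<'E'
from h import *
for n in("top","side"):
    c=imaging.read_camera(n); cv2.imwrite(f"pics/{n}0.png",c["color"]); np.save(f"{n}0.npy",c,allow_pickle=True)
    print(n,c["xyz"],np.round(c["rotation"],3).tolist(),c["fx"],c["cx"],c["cy"])
s=sensors.get_state(); print({k:np.round(v,3).tolist() for k,v in s.items()}, env.grip_point_offset)
E
```

```text
top [ 0.32552587 -0.01024694  1.49930159] [0.062, -0.699, 0.711, -0.054] 516.0747707584941 325.22836363629733 195.42405378221235
side [ 0.23159378 -1.04718909  1.02656651] [-0.416, 0.897, -0.134, 0.061] 448.04712983885213 315.9782807523582 207.29737835982866
{'clock': 0.1, 'joint_pos': [1.034, 0.314, 0.045, 1.304, -0.0, 1.431], 'qvel': [0.0, -0.003, 0.003, 0.002, 0.001, 0.0], 'tau': [0.003, -48.173, 29.924, 0.013, -0.0, -0.0], 'tcp_pos': [0.222, 0.53, 0.23], 'orientation': [-0.0, 0.197, 0.98, -0.001], 'wrist_force': [-0.421, -0.501, 0.359], 'ft_torque': [0.007, -0.041, 0.031], 'grip_force': 0.0, 'finger_gap': 0.085} 0.0187
```

View pics/top0.png

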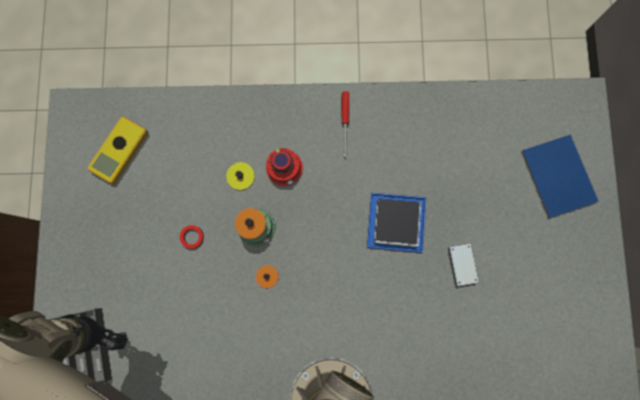

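View pics/side0.png

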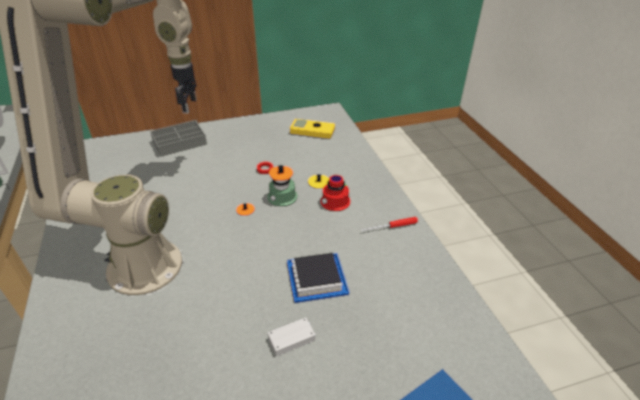

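The top view shows the orange cover at about (252,223) on the green detector and the foam pile at (397,223). The small orange plate (267,277), the yellow plate and the red unit are the look-alikes. `rotation` is a quaternion, so I'll fix the helper and measure.

```bash
cat > h.py <<'E'
import numpy as np, cv2
from scipy.spatial.transform import Rotation as Ro
from workcell import sensors, imaging, workorder, env
def rot(c): return Ro.from_quat(np.roll(c["rotation"],-1)).as_matrix()
def cloud(c):
    v,u=np.mgrid[0:400,0:640]; z=c["z_map"]
    p=np.stack([(u-c["cx"])/c["fx"]*z,(v-c["cy"])/c["fy"]*z,z],-1)
    return p@rot(c).T+np.array(c["xyz"])
def ray(c,u,v,h):
    d=rot(c)@np.array([(u-c["cx"])/c["fx"],(v-c["cy"])/c["fy"],1]); o=np.array(c["xyz"])
    return o+d*(h-o[2])/d[2]
def blobs(m,amin=15):
    n,l,s,ce=cv2.connectedComponentsWithStats(m.astype(np.uint8))
    return [(l==i,s[i,4],ce[i]) for i in range(1,n) if s[i,4]>=amin]
def totool(d):   # world vector (m) -> tool mm
    s=sensors.get_state(); return 1000*Ro.from_quat(np.roll(s["orientation"],-1)).inv().apply(d)
E
python3 - <<'E'
from h import *
for n in("top","side"):
    c=np.load(f"{n}0.npy",allow_pickle=True).item(); P=cloud(c)
    hsv=cv2.cvtColor(c["color"],cv2.COLOR_BGR2HSV); H,S,V=cv2.split(hsv)
    for name,m in dict(orange=(H>7)&(H<18)&(S>180)&(V>120),green=(H>60)&(H<90)&(S>60)&(V>40),
        blue=(H>100)&(H<120)&(S>150)).items():
        for b,a,ce in blobs(m,40):
            q=P[b]; 
            if n=="side" and name=="green" and a>2000: continue
            cl,_=max([(x,len(x)) for x in cv2.findContours(b.astype(np.uint8),0,2)[0]],key=lambda t:t[1])
            (uc,vc),r=cv2.minEnclosingCircle(cl)
            print(n,name,a,ce.round(1),"circ",round(uc,1),round(vc,1),round(r,1),"med",np.median(q,0).round(3),"z5/95",np.percentile(q[:,2],[5,95]).round(3),
             "ray@.107",ray(c,uc,vc,.107)[:2].round(3),"rect",cv2.minAreaRect(cl))
    if n=="top":
        b=P[...,2]; sub=P[196:250,370:425].reshape(-1,3); f=sub[(V[196:250,370:425].ravel()<60)]
        print("foam",len(f),np.median(f,0).round(3), np.percentile(f,[2,98],0).round(3).tolist())
        k=(V<50)&(np.hypot(*(np.mgrid[0:400,0:640]-np.array([223,250])[:,None,None]))<9)
        print("knob",np.argwhere(k).mean(0), [ray(c,x[0],x[1],.13).round(3) for x in [np.argwhere(k).mean(0)[::-1]]],P[k].round(3)[:4].tolist())
E
```

```text
top orange 577 [250.2 223.3] circ 249.8 223.2 14.5 med [0.481 0.207 0.109] z5/95 [0.105 0.114] ray@.107 [0.483 0.211] rect ((250.0, 223.0), (28.0, 28.0), 90.0)
top orange 295 [266.7 276.3] circ 266.8 276.3 10.4 med [0.341 0.176 0.004] z5/95 [-0.002  0.009] ray@.107 [0.34  0.164] rect ((266.5, 276.0), (20.0, 19.0), 90.0)
top blue 3438 [559.9 175.9] circ 560.0 175.5 43.5 med [ 0.616 -0.68   0.013] z5/95 [0.008 0.019] ray@.107 [ 0.599 -0.638] rect ((560.0518188476562, 175.3793182373047), (73.1639633178711, 49.20926284790039), 68.19859313964844)
top blue 712 [392.8 222.3] circ 396.0 222.5 37.3 med [ 0.49  -0.178  0.004] z5/95 [-0.002  0.014] ray@.107 [ 0.478 -0.186] rect ((396.2966003417969, 222.44139099121094), (53.813472747802734, 53.813480377197266), 4.763641834259033)
foam 6 [ 0.432 -0.235  0.043] [[0.429, -0.242, 0.041], [0.437, -0.211, 0.045]]
knob [222.84210526 249.10526316] [array([0.481, 0.209, 0.13 ])] [[0.489, 0.211, 0.133], [0.486, 0.213, 0.137], [0.486, 0.211, 0.134], [0.485, 0.205, 0.137]]
side orange 206 [279.9 173.2] circ 279.5 172.5 11.5 med [0.477 0.203 0.109] z5/95 [0.
[... 544 characters left out ...]
 125.10000610351562), (26.246902465820312, 6.008327484130859), 71.56504821777344)
side green 101 [281.7 195.8] circ 281.7 194.4 11.6 med [0.472 0.165 0.04 ] z5/95 [0.012 0.057] ray@.107 [0.459 0.09 ] rect ((281.07952880859375, 197.1369171142578), (22.053279876708984, 13.696767807006836), 8.530765533447266)
side blue 404 [318.1 285.4] circ 317.5 277.5 33.3 med [ 0.478 -0.255  0.005] z5/95 [-0.     0.014] ray@.107 [ 0.466 -0.287] rect ((317.4690246582031, 277.3017272949219), (41.00249481201172, 54.43328857421875), 81.11934661865234)
side blue 966 [438.  389.9] circ 436.5 399.0 32.5 med [ 0.666 -0.623  0.013] z5/95 [0.01  0.017] ray@.107 [ 0.608 -0.68 ] rect ((436.5, 385.5), (27.0, 65.0), 90.0)
```

```bash
python3 - <<'E'
from h import *
c=np.load("top0.npy",allow_pickle=True).item(); P=cloud(c)
V=c["color"].max(2); m=np.zeros((400,640),bool); m[200:246,374:420]=True
q=P[m&(V<90)]; print("foam z",np.median(q,0).round(3),np.percentile(q[:,2],[10,50,90]).round(3))
b=blobs(m&(V<90),200)[0]; print("foam c",b[1],ray(c,*b[2],np.median(q[:,2])).round(3))
print("tray",ray(c,396.3,222.44,.014).round(3))
p=sensors.get_state()["tcp_pos"]
print(totool(np.array([.482,.210,.2])-p))
E
```

```text
foam z [ 0.487 -0.196  0.041] [0.036 0.041 0.045]
foam c 1669 [ 0.489 -0.197  0.041]
tray [ 0.488 -0.198  0.014]
[-363.4583297  -194.55132193   30.72021502]
```

```bash
python3 -m handwheel '[[-45,-24,0,0,1],[-90,-48,0,0,1],[-135,-72,5,0,1],[-180,-96,10,0,1],[-225,-120,15,0,1],[-270,-145,20,0,1],[-315,-169,25,0,1],[-363,-195,30,0,1]]' 40; python3 -m handwheel '[[0,0,0,0,0.6],[0,0,0,0,0.6],[0,0,0,0,0.6]]'
python3 - <<'E'
from h import *
p=sensors.get_state()["tcp_pos"]; print(p,totool(np.array([.482,.210,.114])-p))
E
```

```text
clock: 0.9
tcp_pos: [0.474, 0.2189, 0.2021]
orientation: [-0.0, 0.197, 0.98, 0.0]
wrist_force: [0.9, 1.3, 0.0]
finger_gap: 0.0855
grip_force: 0.0
clock: 1.2
tcp_pos: [0.4725, 0.2211, 0.2023]
orientation: [-0.001, 0.197, 0.98, -0.0]
wrist_force: [-0.3, -0.2, -0.3]
finger_gap: 0.0515
grip_force: 0.0
[0.47252124 0.22111463 0.20230252] [-13.12486857  -6.56822738  88.29106673]
```

```bash
python3 -m handwheel '[[-13,-6.5,20,0,0.6],[-13,-6.5,40,0,0.6],[-13,-6.5,40,0,0.6]]'; python3 - <<'E'
from h import *
p=sensors.get_state()["tcp_pos"]; print(p,totool(np.array([.482,.210,.114])-p))
for n in("top","side"):
    c=imaging.read_camera(n)["color"]; x=(185,160) if n=="top" else (215,110)
    w=cv2.resize(c[x[1]:x[1]+130,x[0]:x[0]+130],None,fx=4,fy=4,interpolation=2)[:,:400] if 0 else cv2.resize(c[x[1]:x[1]+130,x[0]:x[0]+130],(390,390),interpolation=2)
    o=w if n=="top" else np.hstack([o,w])
cv2.imwrite("pics/pre.png",o)
E
```

```text
clock: 1.5
tcp_pos: [0.48, 0.2105, 0.1603]
orientation: [-0.002, 0.196, 0.981, -0.001]
wrist_force: [-0.3, -0.7, -0.3]
finger_gap: 0.0513
grip_force: 0.0
[0.48003946 0.2105249  0.16027764] [-2.19592227  0.39313656 46.26837288]
```

View pics/pre.png

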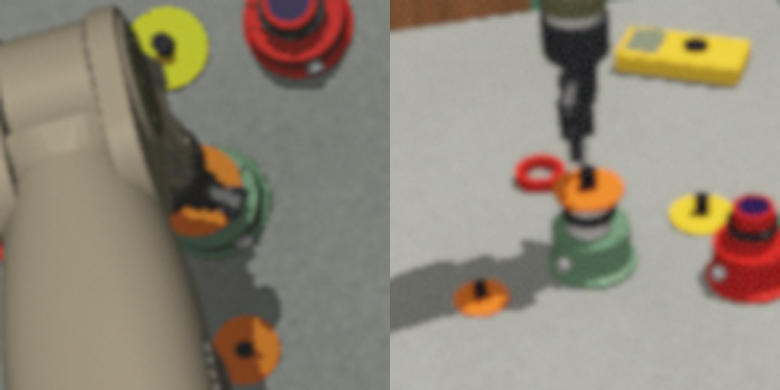

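The gripper stands over the knob (crop right, about (587,178)), and in the top view the fingers straddle it. I'll descend and close.

```bash
python3 -m handwheel '[[-2,0,20,0,0.6],[-2,0,36,0,0.6],[-2,0,42,0,0.6],[-2,0,45,0,0.6],[-2,0,45,0,0.6]]'; python3 -m handwheel '[[0,0,0,0,0.1],[0,0,0,0,0.1],[0,0,0,0,0.1],[0,0,0,0,0.1],[0,0,0,0,0.1]]' 40
```

```text
clock: 2.1
tcp_pos: [0.4848, 0.2094, 0.1182]
orientation: [0.0, 0.197, 0.98, 0.0]
wrist_force: [0.3, -0.4, 0.6]
finger_gap: 0.051
grip_force: 0.0
clock: 2.6
tcp_pos: [0.4853, 0.2092, 0.1186]
orientation: [0.001, 0.197, 0.98, 0.001]
wrist_force: [-1.1, 0.9, 5.9]
finger_gap: 0.0205
grip_force: 39.3
```

```bash
python3 -m handwheel '[[0,0,-5,0,0.1],[0,0,-15,0,0.1],[0,0,-30,0,0.1],[0,0,-50,0,0.1],[0,0,-70,0,0.1],[0,0,-80,0,0.1],[0,0,-80,0,0.1]]' 60; python3 - <<'E'
from h import *
s=sensors.get_state();p=s["tcp_pos"]; print(totool(np.array([.488,-.198,.198])-p))
c=imaging.read_camera("side"); cv2.imwrite("pics/lift.png",cv2.resize(c["color"][100:230,215:365],(600,520),interpolation=2))
E
```

```text
clock: 3.3
tcp_pos: [0.4855, 0.2091, 0.1992]
orientation: [0.001, 0.197, 0.98, 0.001]
wrist_force: [0.4, 0.6, -1.2]
finger_gap: 0.0197
grip_force: 58.7
[-159.63066712 -374.48377343    0.88480031]
```

View pics/lift.png

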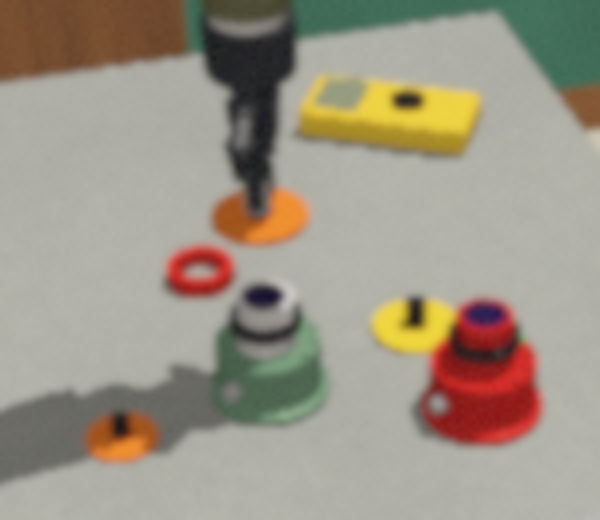

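The cover is held level at crop (260,215), clear of the detector. Next I carry it to the tray.

```bash
python3 -m handwheel '[[-8,-20,0,0,0.1],[-24,-56,0,0,0.1],[-40,-94,0,0,0.1],[-56,-131,0,0,0.1],[-72,-169,0,0,0.1],[-88,-206,0,0,0.1],[-104,-244,0,0,0.1],[-120,-280,0,0,0.1]]'; python3 -m handwheel '[[-14,-33,0,0,0.1],[-26,-62,10,0,0.1],[-35,-82,30,0,0.1],[-40,-93,50,0,0.1],[-40,-94,70,0,0.1],[-40,-94,85,0,0.1],[-40,-94,85,0,0.1]]'
python3 - <<'E'
from h import *
p=sensors.get_state()["tcp_pos"]; print(totool(np.array([.488,-.198,.056])-p))
E
```

```text
clock: 4.15
tcp_pos: [0.486, -0.0972, 0.1962]
orientation: [-0.001, 0.197, 0.98, 0.0]
wrist_force: [0.4, 0.2, -1.4]
finger_gap: 0.0199
grip_force: 58.8
clock: 4.85
tcp_pos: [0.485, -0.1967, 0.109]
orientation: [-0.003, 0.197, 0.98, 0.001]
wrist_force: [-0.5, -0.0, -1.4]
finger_gap: 0.0199
grip_force: 58.8
[-3.66025156 -0.12052724 52.95701967]
```

```bash
python3 -m handwheel '[[-2,0,15,0,0.1],[-2,0,30,0,0.1],[-2,0,40,0,0.1],[-2,0,42,0,0.1],[-2,0,42,0,0.1]]';python3 -m handwheel '[[0,0,1,0,0.1],[0,0,2,0,0.1],[0,0,3,0,0.1],[0,0,3,0,0.1]]'
```

```text
clock: 5.35
tcp_pos: [0.4893, -0.1984, 0.0705]
orientation: [-0.0, 0.197, 0.98, 0.0]
wrist_force: [-0.7, -0.3, -1.1]
finger_gap: 0.0197
grip_force: 58.8
clock: 5.75
tcp_pos: [0.4895, -0.1987, 0.0677]
orientation: [0.0, 0.197, 0.98, -0.0]
wrist_force: [-0.2, 0.2, -1.8]
finger_gap: 0.0196
grip_force: 58.8
```

```bash
python3 -m handwheel '[[0,0,1,0,0.1],[0,0,2,0,0.1],[0,0,2,0,0.1],[0,0,2,0,0.1]]'
```

```text
clock: 6.15
tcp_pos: [0.4894, -0.1986, 0.0655]
orientation: [-0.0, 0.197, 0.98, 0.0]
wrist_force: [-0.1, -0.6, 0.0]
finger_gap: 0.02
grip_force: 58.8
```

```bash
for i in 1 ; do python3 -m handwheel '[[0,0,1,0,0.1],[0,0,2,0,0.1],[0,0,2,0,0.1]]'; done
```

```text
clock: 6.45
tcp_pos: [0.4893, -0.1986, 0.0633]
orientation: [-0.0, 0.197, 0.98, 0.0]
wrist_force: [-0.3, -0.4, -0.7]
finger_gap: 0.0193
grip_force: 58.8
```

```bash
python3 -m handwheel '[[0,0,1,0,0.1],[0,0,2,0,0.1],[0,0,2,0,0.1]]'
```

```text
clock: 6.75
tcp_pos: [0.4893, -0.1986, 0.0613]
orientation: [-0.0, 0.197, 0.98, 0.0]
wrist_force: [0.3, -0.5, -1.8]
finger_gap: 0.0194
grip_force: 58.8
```

```bash
python3 -m handwheel '[[0,0,1,0,0.1],[0,0,2,0,0.1],[0,0,2,0,0.1]]'
```

```text
clock: 7.05
tcp_pos: [0.4893, -0.1986, 0.0594]
orientation: [-0.0, 0.197, 0.98, 0.0]
wrist_force: [-1.0, 0.5, -2.1]
finger_gap: 0.0196
grip_force: 58.8
```

```bash
python3 -m handwheel '[[0,0,1,0,0.1],[0,0,2,0,0.1],[0,0,2,0,0.1]]'
```

```text
clock: 7.35
tcp_pos: [0.4894, -0.1986, 0.0574]
orientation: [-0.0, 0.197, 0.98, 0.0]
wrist_force: [0.1, 0.3, -1.8]
finger_gap: 0.0195
grip_force: 58.8
```

```bash
python3 -m handwheel '[[0,0,1,0,0.1],[0,0,2,0,0.1],[0,0,2,0,0.1]]'
```

```text
clock: 7.65
tcp_pos: [0.4895, -0.1987, 0.0557]
orientation: [0.0, 0.197, 0.98, -0.0]
wrist_force: [-1.5, -0.8, 1.9]
finger_gap: 0.0197
grip_force: 58.9
```

```bash
python3 -m handwheel '[[0,0,0.5,0,0.1],[0,0,1,0,0.1],[0,0,1,0,0.1],[0,0,1,0,0.1]]'
```

```text
clock: 8.05
tcp_pos: [0.4895, -0.1987, 0.0548]
orientation: [0.0, 0.197, 0.98, -0.0]
wrist_force: [-1.4, 0.3, 4.4]
finger_gap: 0.0197
grip_force: 59.2
```

Contact is confirmed at about 6 N, so I'll release and rise.

```bash
python3 -m handwheel '[[0,0,0,0,0.3],[0,0,0,0,0.45],[0,0,0,0,0.6],[0,0,0,0,0.6],[0,0,0,0,0.6]]' 20; python3 -m handwheel '[[0,0,-5,0,0.6],[0,0,-20,0,0.6],[0,0,-45,0,0.6],[0,0,-90,0,0.6],[0,0,-130,0,0.6],[40,100,-130,0,0.6],[60,150,-130,0,0.6],[60,150,-130,0,0.6]]'; python3 - <<'E'
from h import *
s=sensors.get_state(); print(s["tcp_pos"],s["joint_pos"].round(2) if hasattr(s["joint_pos"],'round') else s["joint_pos"])
for n in("top","side"):
    c=imaging.read_camera(n);np.save(f"{n}1.npy",c,allow_pickle=True)
    H,S,V=cv2.split(cv2.cvtColor(c["color"],cv2.COLOR_BGR2HSV));P=cloud(c)
    for b,a,ce in blobs((H>7)&(H<18)&(S>180)&(V>120),80):
        q=P[b]; print(n,a,ce,np.median(q,0).round(3),ray(c,*ce,.045).round(3))
    x=(205,170,100,100) if n=="top" else (230,150,100,100)
    w=cv2.resize(c["color"][x[1]:x[1]+100,x[0]:x[0]+100],(400,400),interpolation=2)
    o=w if n=="top" else np.hstack([o,w])
cv2.imwrite("pics/det.png",o)
E
```

```text
clock: 8.55
tcp_pos: [0.4894, -0.1986, 0.0544]
orientation: [-0.0, 0.197, 0.98, 0.0]
wrist_force: [0.7, -0.0, -1.2]
finger_gap: 0.0513
grip_force: 0.0
clock: 9.35
tcp_pos: [0.4921, -0.0476, 0.1855]
orientation: [0.001, 0.198, 0.98, 0.0]
wrist_force: [0.3, -0.0, -0.2]
finger_gap: 0.0514
grip_force: 0.0
[ 0.49205414 -0.04764901  0.18549896] [-0.26  0.18 -0.25  1.15  0.    0.14]
top 560 [397.72857143 221.7875    ] [ 0.486 -0.197  0.047] [ 0.487 -0.198  0.045]
top 293 [266.70989761 276.26962457] [0.341 0.176 0.004] [0.34  0.172 0.045]
side 105 [244.97142857 209.31428571] [0.34  0.172 0.004] [0.336 0.124 0.045]
side 453 [315.63576159 268.80794702] [ 0.483 -0.205  0.046] [ 0.487 -0.202  0.045]
```

View pics/det.png

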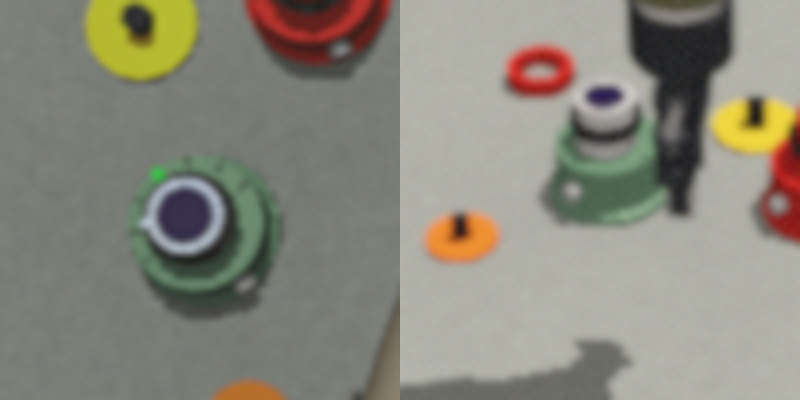

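The cover lies at (0.487,-0.198), centred on the tray. In the top crop the green mark is at (158,174), the white line at (143,222) and the lens at (184,214). I'll work out the axis and the angles.

```bash
cat >> h.py <<'E'
def iris(c,ax,show=True):
    im=c["color"].astype(int); B,G,Rr=[im[...,i] for i in range(3)]
    yy,xx=np.mgrid[0:400,0:640]; near=(np.hypot(xx-251,yy-223)<20)
    g=near&(G>150)&(G-Rr>60)&(G-B>60)
    print("green px",g.sum()); mk=ray(c,*blobs(g,2)[0][2],.056) if g.sum() else None
    # white at ring top face annulus, radius 27..34 at z .086
    d=np.array([[ray(c,x,y,.086)[:2] for x in range(225,277)] for y in range(198,250)])-ax
    r=np.hypot(d[...,0],d[...,1]); sub=im[198:250,225:277]; m=(r>.0275)&(r<.0345)
    a=np.arctan2(d[...,1],d[...,0])
    w=np.clip(sub.min(2)-105,0,None)*m; ang=np.angle((w*np.exp(1j*a)).sum())
    i=np.argsort(-w.ravel())[:8]; print("top white",[(round(float(a.ravel()[k]),2),int(w.ravel()[k]),round(float(r.ravel()[k]),4)) for k in i])
    if mk is not None: print("mark",mk.round(4),np.hypot(*(mk[:2]-ax)).round(4),"ang",np.arctan2(*(mk[:2]-ax)[::-1]).round(3))
    print("line ang",ang.round(3))
E
python3 - <<'E'
from h import *
c=np.load("top1.npy",allow_pickle=True).item(); im=c["color"].astype(int)
yy,xx=np.mgrid[0:400,0:640]; near=np.hypot(xx-251,yy-223)<16
lens=near&(im[...,0]-im[...,1]>15)&(im.max(2)<110); ce=blobs(lens,20)[0]; print("lens",ce[1:],ray(c,*ce[2],.104).round(4))
wt=near&(im.min(2)>150); cl=np.argwhere(wt)[:,::-1].astype(np.float32); (u,v),r=cv2.minEnclosingCircle(cl); print("ring",u,v,r, ray(c,u,v,.104).round(4))
s=np.load("side1.npy",allow_pickle=True).item(); i2=s["color"].astype(int)
near=np.hypot(xx-281,yy-174)<10; l2=near&(i2[...,0]-i2[...,1]>15)&(i2.max(2)<120)
for b in blobs(l2,5): print("side lens",b[1:],ray(s,*b[2],.104).round(4))
ax=ray(c,*ce[2],.104)[:2]; iris(c,ax)
H,S,V=cv2.split(cv2.cvtColor(c["color"],cv2.COLOR_BGR2HSV)); gm=blobs((H>60)&(H<90)&(S>40)&(V>40)&(np.hypot(xx-255,yy-226)<25),50)
for b in gm: 
    P=cloud(c)[b[0]]; t=P[(P[:,2]>.05)&(P[:,2]<.062)]; print("housing top bbox",t.min(0).round(3),t.max(0).round(3))
E
```

```text
lens (np.int32(129), array([250.63565891, 223.29457364])) [0.4829 0.2089 0.104 ]
ring 250.0 223.0 9.486932754516602 [0.4837 0.2106 0.104 ]
side lens (np.int32(29), array([280.48275862, 173.5862069 ])) [0.4828 0.2083 0.104 ]
green px 9
top white [(1.65, 64, 0.0295), (1.74, 52, 0.0298), (0.61, 51, 0.0275), (1.03, 47, 0.028), (1.55, 45, 0.0294), (1.64, 41, 0.0322), (1.25, 41, 0.0282), (0.48, 39, 0.0284)]
mark [0.5179 0.2354 0.056 ] 0.0439 ang 0.649
line ang 1.165
housing top bbox [0.435 0.161 0.05 ] [0.53  0.256 0.062]
```

```bash
python3 - <<'E'
from h import *
p=sensors.get_state()["tcp_pos"]; print(totool(np.array([.483,.209,.185])-p))
E
```

```text
[103.43006047 230.50492911   0.66476184]
```

```bash
python3 -m handwheel '[[18,40,0,0,1],[36,80,0,0,1],[54,120,0,0,1],[72,160,0,0,1],[89,198,0,0,1],[103,230,0,0,1],[103,230,0,0,1],[103,230,0,0,1]]'; python3 - <<'E'
from h import *
p=sensors.get_state()["tcp_pos"]; print(totool(np.array([.483,.209,.125])-p))
E
```

```text
clock: 10.25
tcp_pos: [0.4858, 0.2035, 0.1846]
orientation: [0.0, 0.196, 0.981, -0.0]
wrist_force: [-1.0, 0.4, 1.3]
finger_gap: 0.0852
grip_force: 0.0
[ 4.67579596  4.05724352 59.59065119]
```

```bash
python3 -m handwheel '[[4.5,4,0,0,1],[4.5,4,20,0,1],[4.5,4,40,0,1],[4.5,4,55,0,1],[4.5,4,55,0,1],[4.5,4,55,0,1]]'; python3 - <<'E'
from h import *
s=sensors.get_state();p=s["tcp_pos"]; print(totool(np.array([.483,.209,.061])-p),s["joint_pos"])
E
```

```text
clock: 10.85
tcp_pos: [0.4832, 0.2078, 0.1298]
orientation: [-0.0, 0.198, 0.98, -0.0]
wrist_force: [-0.9, -0.0, -0.6]
finger_gap: 0.0855
grip_force: 0.0
[ 0.67269221  1.02578449 68.83256382] [ 2.53413656e-01  2.73123954e-01 -2.64502711e-01  1.03352069e+00
  2.30274357e-05  6.51842506e-01]
```

```bash
python3 -m handwheel '[[0.5,1,20,0,1],[0.5,1,40,0,1],[0.5,1,55,0,1],[0.5,1,64,0,1],[0.5,1,68,0,1],[0.5,1,68,0,1],[0.5,1,68,0,1]]'; python3 - <<'E'
from h import *
s=sensors.get_state();p=s["tcp_pos"]; print(totool(np.array([.483,.209,.061])-p))
c=imaging.read_camera("side"); cv2.imwrite("pics/grip.png",cv2.resize(c["color"][140:215,230:330],(800,600),interpolation=2))
E
```

```text
clock: 11.55
tcp_pos: [0.4838, 0.21, 0.0624]
orientation: [0.001, 0.197, 0.98, 0.0]
wrist_force: [-0.5, -0.5, 0.9]
finger_gap: 0.0854
grip_force: 0.0
[ 0.38576092 -1.19605698  1.43305312]
```

View pics/grip.png

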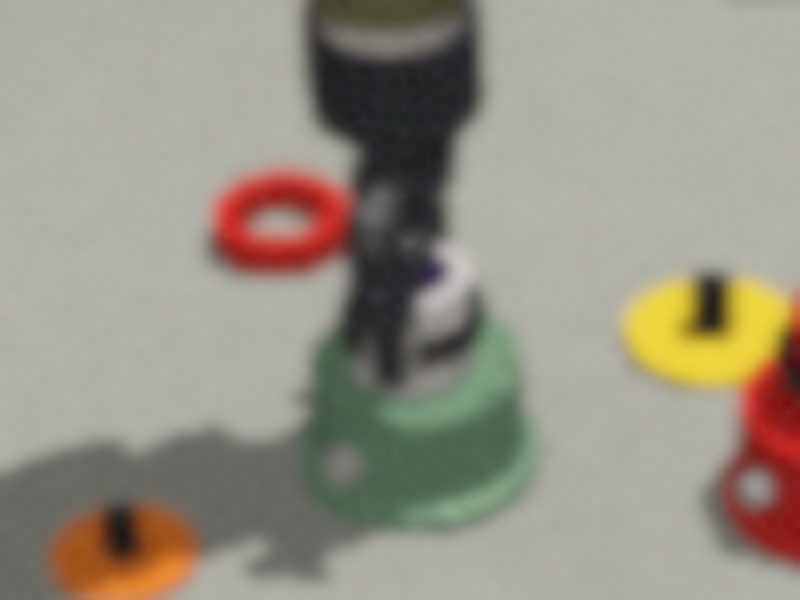

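The near finger (tip at crop (390,380)) and the hidden far one straddle the ring without touching. Closing now.

```bash
python3 -m handwheel '[[0,-0.5,1,0,0.85],[0,-0.5,1,0,0.7],[0,-0.5,1,0,0.6],[0,-0.5,1,0,0.6],[0,-0.5,1,0,0.6]]' 30
```

```text
clock: 12.1
tcp_pos: [0.4834, 0.2097, 0.0613]
orientation: [0.001, 0.197, 0.98, 0.001]
wrist_force: [-1.0, -0.2, 5.9]
finger_gap: 0.0627
grip_force: 32.4
```

Gap is 62.7 mm, so the ring is gripped (the knob also read about 2 mm low). Turning clockwise, which is + about tool z; starting with a small turn.

```bash
python3 -m handwheel '[[0,0,0,0.05,0.6],[0,0,0,0.12,0.6],[0,0,0,0.2,0.6],[0,0,0,0.2,0.6]]'; python3 -c "
from h import *
s=sensors.get_state(); print(s['ft_torque'],s['joint_pos'])"
```

```text
clock: 12.5
tcp_pos: [0.4834, 0.2099, 0.0613]
orientation: [0.0, 0.295, 0.956, 0.001]
wrist_force: [-1.5, 0.6, 5.8]
finger_gap: 0.0632
grip_force: 32.5
[ 0.33961051  0.09869031 -0.12393173] [ 2.56769141e-01  3.35697298e-01 -3.62826686e-01  8.70677970e-01
  7.32453796e-04  8.55050052e-01]
```

```bash
python3 -m handwheel '[[0,0,0,0.12,0.6],[0,0,0,0.24,0.6],[0,0,0,0.36,0.6],[0,0,0,0.48,0.6],[0,0,0,0.6,0.6],[0,0,0,0.72,0.6],[0,0,0,0.8,0.6],[0,0,0,0.8,0.6]]';python3 -m handwheel '[[0,0,0,0,0.6],[0,0,0,0,0.75],[0,0,0,0,0.9],[0,0,0,0,1],[0,0,0,0,1],[0,0,0,0,1]]' 
python3 -m handwheel '[[0,0,-10,0,1],[0,0,-30,0,1],[0,0,-60,0,1],[0,0,-100,0,1],[0,0,-130,0,1],[0,0,-130,0,1]]'
python3 -c "
from h import *
R=Ro.from_quat(np.roll(sensors.get_state()['orientation'],-1)).as_matrix();p=sensors.get_state()['tcp_pos']
print(R[:,1],totool(np.array([.49,.03,.19])-p))"
```

```text
clock: 13.3
tcp_pos: [0.4839, 0.2101, 0.0613]
orientation: [0.0, 0.643, 0.766, 0.001]
wrist_force: [0.4, 2.7, 4.2]
finger_gap: 0.0625
grip_force: 32.5
clock: 13.9
tcp_pos: [0.4824, 0.209, 0.0601]
orientation: [-0.0, 0.643, 0.766, -0.001]
wrist_force: [-0.1, 0.0, 0.4]
finger_gap: 0.0855
grip_force: 0.0
clock: 14.5
tcp_pos: [0.4857, 0.2101, 0.1961]
orientation: [0.003, 0.643, 0.766, 0.004]
wrist_force: [0.3, -0.4, 0.5]
finger_gap: 0.0855
grip_force: 0.0
[0.98483844 0.1732356  0.00909238] [-178.11599349  -27.0058837     5.7465134 ]
```

```bash
python3 -m handwheel '[[-40,-6,0,0,1],[-80,-12,0,0,1],[-120,-18,0,0,1],[-150,-23,0,0,1],[-178,-27,0,0,1],[-178,-27,0,0,1]]'; python3 - <<'E'
from h import *
c=imaging.read_camera("top");np.save("top2.npy",c,allow_pickle=True); iris(c,np.array([.483,.209]))
cv2.imwrite("pics/det2.png",cv2.resize(c["color"][203:248,225:285],(800,600),interpolation=2))
E
```

```text
clock: 15.1
tcp_pos: [0.4869, 0.0266, 0.1903]
orientation: [0.0, 0.645, 0.765, -0.0]
wrist_force: [-0.1, -0.0, 0.2]
finger_gap: 0.0855
grip_force: 0.0
green px 9
top white [(0.69, 58, 0.0291), (1.03, 46, 0.0278), (0.48, 42, 0.0283), (1.25, 42, 0.028), (0.82, 39, 0.029), (0.56, 35, 0.0297), (0.76, 32, 0.0309), (0.63, 31, 0.0313)]
mark [0.5179 0.2354 0.056 ] 0.0437 ang 0.649
line ang 0.858
```

View pics/det2.png

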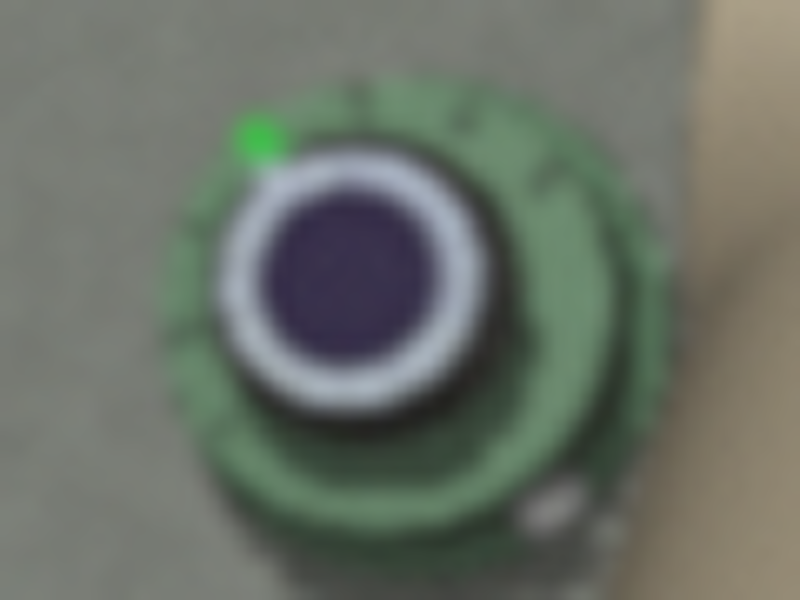

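The white line is now next to the green mark at crop (260,140). I'll check the angle by differencing against the picture from before the turn.

```bash
python3 - <<'E'
from h import *
a=np.load("top1.npy",allow_pickle=True).item(); c=np.load("top2.npy",allow_pickle=True).item()
D=c["color"].astype(int).min(2)-a["color"].astype(int).min(2); yy,xx=np.mgrid[0:400,0:640]; near=np.hypot(xx-251,yy-223)<16
mk=np.array([.5179,.2354])
for s,n in((1,"new"),(-1,"old")):
    w=np.clip(s*D-12,0,None)*near; b=max(blobs(w>0,1),key=lambda b:(w*b[0]).sum()); w=w*b[0]
    u,v=(w*xx).sum()/w.sum(),(w*yy).sum()/w.sum(); p=ray(c,u,v,.086)[:2]
    for ax in([.483,.209],[.4837,.2106],[.4829,.2085]):
        d=p-ax; m=mk-ax; f=np.arctan2(d[1],d[0])
        print(n,b[1],(w>0).sum(),round(u,1),round(v,1),"r",np.hypot(*d).round(4),"ang",f.round(3),"rel",(f-np.arctan2(m[1],m[0])).round(3))
E
```

```text
new 10 10 244.5 215.1 r 0.0318 ang 0.671 rel 0.023
new 10 10 244.5 215.1 r 0.0303 ang 0.644 rel 0.017
new 10 10 244.5 215.1 r 0.0322 ang 0.681 rel 0.026
old 13 13 240.5 225.5 r 0.0308 ang 1.692 rel 1.045
old 13 13 240.5 225.5 r 0.0293 ang 1.723 rel 1.095
old 13 13 240.5 225.5 r 0.0313 ang 1.687 rel 1.032
```

The ring is about 0.02 rad from the mark, well within the 0.12 rad limit. The arm is clear, so I'm handing in.

```bash
python3 -c "
from h import *
print(workorder.hand_in())"
```

```text
the job is handed in; nothing more can be done
None
```

The job is handed in, with no verdict returned: the orange cover lies on the foam pile, within about 2 mm of its middle by camera, and the iris ring's white line is within about 0.03 rad of the green mark by camera, with the arm clear of everything.

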